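Find the soft leaf spring in the test jig and flag it with the marker block

ROBOT

A 6-joint arm with a two-finger parallel gripper is mounted at the origin on the work surface. World frame = base frame: x ahead of the robot, y to its left, z up, the work surface at z = 0. Lengths are in m, angles in rad, forces in N, time in s.
With the tool pointing down it reaches from about 0.35 to 0.925 m from the base axis. Payload 6.4 kg.
Tool frame: the origin (TCP) lies on the centre line of the jaws, within the pads' length; the fingertips stand 8 mm ahead of it and the grasp point (between the pads) lies 11 mm behind it; z points along the fingers, y is the line along which they close (so a half turn about z gives the same grasp; the last joint's range is limited). The gripper opens to 94 mm and grips with 3 to 60 N. Pads are 16 mm wide; open, the fingers measure 119 mm over their backs; the gripper's body (75 mm by 177 mm) begins 78 mm behind the grasp point.
Start: joints at [-1.342, 0.245, 1.558, -0, 1.339, -0.174], TCP at [0.255, -0.598, 0.213] pointing down, gripper open.
Joint ranges: [-3.13, 3.13], [-1.02, 2.26], [0.13, 2.54], [-0.95, 4.09], [0.21, 2.88], [-2.74, 2.74]. Speed limits (rad/s): [2.57, 2.57, 3.14, 3.14, 3.14, 3.14].

INTERFACE

Orientations are given as a 3x3 rotation matrix whose columns are the frame's x, y, z axes.
In Python, from station import read_state, eyes, order gives the robot as it stands.
- The arm moves only by the tool carry_out, never from a script. Its argument "commands" is a list of rows, each an object with "slide": the shift along the world's x, y, z in m, a list of three; "rotation": the turn, a rotation vector about the world's x, y, z in units of 6 degrees (1.0 is 6 degrees), a list of three; "grip": the finger opening in m, from 0 to 0.094. In form: [{"slide": [x, y, z], "rotation": [wx, wy, wz], "grip": grip}, ...]. A call has 1 to 20 rows; each row is the pose to reach, as a shift and turn from the pose commanded when the call began; what a row does not reach only later rows make up. A row lasts 1/10 s, in which the tool goes at most 50 mm and 8.59 degrees, less where a joint would pass 70% of its speed; a pose out of reach is approached as far as the arm can. A call with a gripper value outside its range is refused whole. The fingers move at their own pace and stop on an object; "force" is the grip in N (left out, the last holds). Time passes only in rows, so rows that repeat a pose let the fingers close. It gives the time, the measured TCP pose, the force, the opening and the grip force at its end, in the units of the state.
- read_state(): the state, without advancing time (a new reading comes with each control period).
- eyes.read_camera(name): name is "scene" or "top" or "wrist"; returns the picture (480x640x3 uint8, blue, green, red); there is no depth.
- eyes.camera_info(name): a dict with "K" (3x3 intrinsics, pixels), "dist_coeffs" ([k1, k2, p1, p2, k3] as OpenCV has them; the pictures are not rectified), "R" (3x3) and "t" (3): a world point X has camera coordinates R X + t; the wrist camera has in their place "T_tool_cam" (4x4, takes a point from camera to tool coordinates, whose origin is the TCP and whose axes are the flange's). Camera axes: x right, y down, z forward; pixel columns grow to the right and rows downward; lengths in m; the calibration is good to about 2 mm. A picture is of the moment at which its call begins: read the wrist's pose just before it. camera_info takes no time and is no camera call.
- order.close_job(): hands the job in; it is judged then, once.
The state is a dict: "clock": time; "joint_positions": joint angles; "joint_velocities": joint speeds; "joint_torque": joint torques, N m; "position": TCP position; "eef_rot": TCP orientation; "force": force on the tool from outside, world axes, zero at the start; "wrist_torque": the same for the moment, N m; "opening": opening from 0.0 (shut) to 1.0 (fully open); "finger_force": force on a finger pad.
Only numpy, scipy, OpenCV 4.12 (cv2) and the standard library are available. Lean on these libraries where they do the work, as an engineer would, in place of code of your own. Each camera call takes 0.05 s, during which the arm holds its last target. There are 200 camera calls.

TASK

With the fingertips press the free tip of each of the three brass leaf springs in the jig down to its stop and let it up again, without forcing it, in the order left, middle, right as seen from the robot, and feel which one is much softer than the others. Then take the aluminium marker block out of its stand by its long sides, set it down flat on the bare bench, let go, and take it again by its short ends. Lower it, without dropping it, flat onto the channel floor squarely in front of the soft spring and let go; leave the screwdriver, tape roll and brass cylinder where they are.

Things in the scene. Friction and masses are not known exactly. Their poses are not given: they have to be found in the camera images.
- jig: Spring test jig fixed to the bench: mahogany board 190 x 290 x 6 mm carrying, from the robot's side outward, a white-ribbed channel, three white stop posts and a clamp bar with three equal-looking brass leaf springs. Origin on the bench, amid the board (board from x = -85 to +105 mm); x points away from the robot, y to its left along the channel, z up. Clamp bar: x = 78 to 102 mm, 79 mm high with screws.
- left_tip (a point): Where to press the left spring: on the leaf's top, 61 mm above the bench at rest (this point stays when the leaf goes down). Jig x = 20, y = +85 mm. Leaf: 16 mm wide, clamped 60 mm further out, free end 10 mm nearer the robot. Pressed here it goes down 10 mm evenly to a rubber-faced stop: a good spring needs 9 N for that, the soft one 3.6 N, rising from zero (a broad fingertip bears nearer the clamp: up to 1.3 times as much).
- middle_tip (a point): The same for the middle spring (jig y = 0). The soft spring can be in any of the three places and looks like the others; the other two are good. More than 40 N on a leaf bends it. Axes as the jig's.
- right_tip (a point): The same for the right spring (jig y = -85 mm).
- left_bay (a point): Centre of the channel floor in front of the left spring, 6 mm above the bench, jig x = -55, y = +85 mm, marked by short black lines on both ribs; axes as the jig's. The channel runs along jig y, clear width 48 mm, ribs 8 mm thick with tops 46 mm above the bench. The marker's centre goes over this point if the left spring is the soft one.
- middle_bay (a point): The same for the middle spring (jig y = 0).
- right_bay (a point): The same for the right spring (jig y = -85 mm).
- stand: White stand fixed to the bench, storing the marker: floor 4 mm thick, 60 (x) x 86 (y) mm, two upright walls on its +y and -y sides, 50 mm long, 12 mm thick, tops 48 mm above the bench, 60 mm apart (clear); open at its +x and -x ends and above. Origin: underside centre, on the bench. The bench is bare for 150 mm from it towards -x (to the robot).
- marker_mid (a point): Centre of the loose aluminium marker block, 40 (its x) x 56 (its y) x 30 mm high, 0.13 to 0.25 kg, black dot on top; in the stand its axes are the stand's. Its long sides (facing +x, -x, 40 mm apart) are free in the stand; its short ends (facing +y, -y, 56 mm apart) are free in the channel, where its 40 mm lie across the 48 mm. Either way round is right.
- marker: The marker block; origin at the centre of its underside, 15 mm below marker_mid, same axes.
- screwdriver_grip (a point): Bystander: a 160 mm screwdriver lying beyond the jig; this point is on its handle. Leave alone.
- tape_roll: Bystander: an empty cardboard tape core, 90 mm across, 24 mm high; origin under its centre. Leave alone.
- steam_cylinder: Bystander: a flanged brass model-engine cylinder, 52 mm across, 60 mm high, standing; origin under its centre. Leave alone.
Mind the look-alikes: they are no part of the job. Of the things shaped like the marker, the aluminium one is meant. There is more than one size of the stand; the job needs the smaller.

How it is judged:
By the outcome, as a careful person would: the job done as asked, in the order asked, and still so for the second after the job is handed in, with the robot touching nothing.
It also fails if it takes over 72 s, if anything falls off the work surface, if the arm or the gripper's body presses on something with over 40 N, if the wrist force passes 120 N, or if a joint passes its speed limit or range.

## Working session

There is one attempt and no reset: what is moved stays moved. The work goes in short steps, Python scripts to look and compute and a tool call to move; the robot and the scene stay as the last step left them, time stands still between calls to the robot, and variables do not carry over. Pictures are saved under pics/ and viewed, at most 10 in all, crops included, and the job is handed in when it is done.

Besides the shell and the picture viewer there is one more tool, called after "Emit:" as name(argument=value, ...), one argument or row to a line, values as JSON. carry_out: Moves the arm, as the interface text tells. Its arguments: {"type":"object","properties":{"commands":{"type":"array","items":{"type":"object","properties":{"slide":{"type":"array","items":{"type":"number"}},"rotation":{"type":"array","items":{"type":"number"}},"grip":{"type":"number"}}}},"force":{"type":"number"}},"required":["commands"]}

```bash
ls; mkdir -p pics; python3 - <<'E'
from station import read_state, eyes
import cv2,json
s=read_state();print(s)
for n in("scene","top"):
    cv2.imwrite(f"pics/{n}0.png",eyes.read_camera(n)); 
for n in("scene","top","wrist"):print(n,eyes.camera_info(n))
E
```

```text
pics
{'clock': 0.0, 'joint_positions': array([-1.34211749e+00,  2.45789913e-01,  1.55902097e+00,  3.54170626e-06,
        1.33868377e+00, -1.74090895e-01]), 'joint_velocities': array([-0.00200537,  0.00048376, -0.00114395,  0.00014877,  0.00107199,
       -0.00078737]), 'joint_torque': array([ 1.72611413e-03, -4.15826654e+01, -3.14605415e+01,  6.85923826e-02,
        3.32743290e-02, -1.25296192e-04]), 'position': array([ 0.25465545, -0.59739921,  0.21235706]), 'eef_rot': array([[ 9.19979268e-01,  3.91966788e-01, -4.27809764e-04],
       [ 3.91966880e-01, -9.19977462e-01,  1.85326849e-03],
       [ 3.32844358e-04, -1.87265585e-03, -9.99998191e-01]]), 'force': array([ 0.08129078, -0.55972735,  0.19449843]), 'wrist_torque': array([-0.05790105, -0.06200552,  0.0252094 ]), 'finger_force': 0.0, 'opening': 1.0005339930476176}
scene {'K': array([[594.88454797,   0.        , 321.96784702],
       [  0.        , 594.88454797, 238.80153984],
       [  0.        ,   0.        ,   1.        ]]), 'dist_coeffs': array([-0.05003368,  0.        ,  0.        ,  0.        ,  0.        ]), 'R': array([[
[... 593 characters left out ...]
,  3.20229013e-04, -9.94275345e-01]]), 't': array([0.01867921, 0.59522485, 1.23298787])}
wrist {'K': array([[429.90835513,   0.        , 325.16823602],
       [  0.        , 429.90835513, 236.69883271],
       [  0.        ,   0.        ,   1.        ]]), 'dist_coeffs': array([-0.04990085,  0.        ,  0.        ,  0.        ,  0.        ]), 'T_tool_cam': array([[ 1.22145357e-03, -9.63546562e-01, -2.67537905e-01,
         7.95880934e-02],
       [ 9.99998790e-01,  9.19060196e-04,  1.25550357e-03,
        -8.39434468e-05],
       [-9.63852714e-04, -2.67539115e-01,  9.63546518e-01,
        -1.69761584e-01],
       [ 0.00000000e+00,  0.00000000e+00,  0.00000000e+00,
         1.00000000e+00]])}
```

View pics/scene0.png

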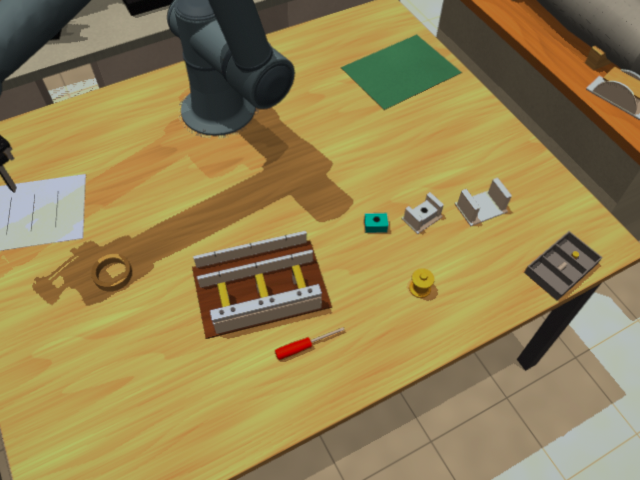

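View pics/top0.png

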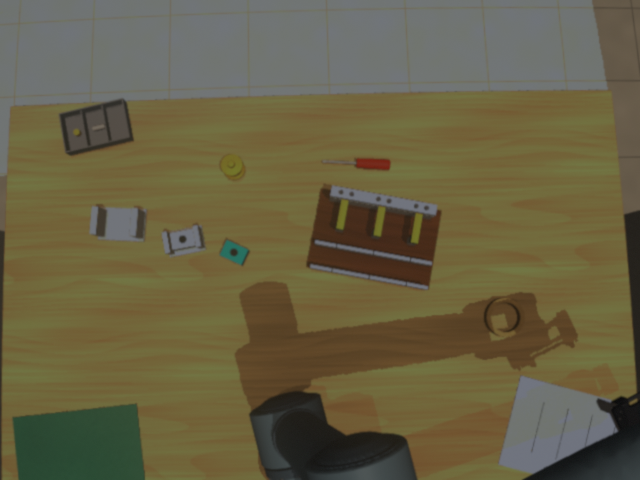

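Scene view: aluminium block with a dot in the small stand at (424,212), teal block at (376,222), larger empty stand at (484,203), jig at about (260,285).
Top view: the same things at (183,239), (235,251), (118,223) and (375,237).
Marker candidates are the teal block at top (235,251) and the aluminium block at top (183,239). I choose the aluminium block in the smaller stand and will check it in a close crop.

```bash
python3 - <<'E'
import cv2,numpy as np
t=cv2.imread("pics/top0.png");s=cv2.imread("pics/scene0.png")
def c(im,x,y,w,h,k):return cv2.resize(im[y:y+h,x:x+w],None,fx=k,fy=k,interpolation=cv2.INTER_CUBIC)
o=np.zeros((600,800,3),np.uint8)
a=c(t,300,176,150,120,2.666);o[:a.shape[0],:400]=a[:,:400]
a=c(s,185,225,150,120,2.666);o[:a.shape[0],400:800]=a[:,:400]
a=c(t,150,210,100,70,4);o[320:600,:400]=a
a=c(s,350,180,100,70,4);o[320:600,400:]=a
cv2.imwrite("pics/crop1.png",o)
E
```

```text
(no output)
```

View pics/crop1.png

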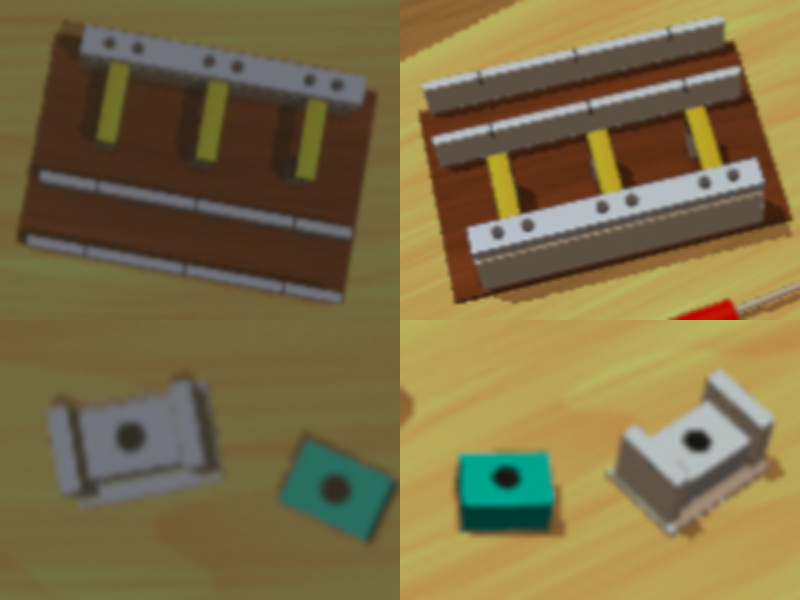

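The crop shows the aluminium block with its dot in the small stand: dot at crop (130,437) top and (697,440) scene. It also shows the three leaf ends and six rib marks. I triangulate these.

```bash
cat > h.py <<'E'
import numpy as np,cv2
from station import read_state,eyes
I={n:eyes.camera_info(n) for n in("scene","top","wrist")}
def ray(n,uv,pose=None):
    i=I[n]; p=cv2.undistortPoints(np.array([[uv]],float),i["K"],i["dist_coeffs"])[0,0]
    d=np.array([*p,1.])
    if n=="wrist":
        P,R=pose; T=i["T_tool_cam"]; return P+R@T[:3,3], R@T[:3,:3]@d
    return -i["R"].T@i["t"], i["R"].T@d
def plane(r,z): o,d=r; return o+d*(z-o[2])/d[2]
def tri(rs):
    A=np.zeros((3,3));b=np.zeros(3)
    for o,d in rs:
        d=d/np.linalg.norm(d);M=np.eye(3)-np.outer(d,d);A+=M;b+=M@o
    X=np.linalg.solve(A,b); g=max(np.linalg.norm((np.eye(3)-np.outer(d,d)/(d@d))@(X-o)) for o,d in rs)
    return X,g
E
python3 - <<'E'
from h import *
np.set_printoptions(precision=4,suppress=True)
def T(u,v):return ray("top",((u+.5)/2.6666-.5+300,(v+.5)/2.6666-.5+176))
def S(u,v):return ray("scene",((u-399.5)/2.6666-.5+185,(v+.5)/2.6666-.5+225))
J=dict(lt=((108,141),(696,108),20-10,85,.061),mt=((206,161),(598,131),10,0,.061),rt=((306,180),(497,154),10,-85,.061),
 l1=((86,250),(671,33),-83,85,.046),m1=((185,269),(575,55),-83,0,.046),r1=((284,288),(480,77),-83,-85,.046),
 l2=((98,186),(685,83),-27,85,.046),m2=((197,204),(589,105),-27,0,.046),r2=((296,222),(491,129),-27,-85,.046))
A=[];B=[]
for k,(a,b,x,y,z) in J.items():
    X,g=tri([T(*a),S(*b)]); m=plane(T(*a),z);q=plane(S(*b),z);print(k,X,g,m[:2],q[:2]); A.append([x/1e3,y/1e3]);B.append((m[:2]+q[:2])/2)
A=np.array(A);B=np.array(B);a=A-A.mean(0);b=B-B.mean(0)
th=np.arctan2((a[:,0]*b[:,1]-a[:,1]*b[:,0]).sum(),(a*b).sum());R=np.array([[np.cos(th),-np.sin(th)],[np.sin(th),np.cos(th)]])
t=B.mean(0)-R@A.mean(0);print("jig",t,th,np.degrees(th),"res",B-(A@R.T+t))
for n,p in dict(lt=(20,85),mt=(20,0),rt=(20,-85),lb=(-55,85),mb=(-55,0),rb=(-55,-85)).items():print(n,R@np.array(p)/1e3+t)
f=lambda u,v,n,x0,y0:ray(n,((u+.5)/4-.5+x0,(v-320+.5)/4-.5+y0))
print("dot",tri([f(130,437,"top",150,210),f(297,440,"scene",350,180)]))
E
```

```text
lt [ 0.6121 -0.0563  0.0641] 0.0015351008421316814 [ 0.6118 -0.0579] [ 0.611  -0.0541]
mt [ 0.593  -0.1384  0.0618] 0.0013082512584698832 [ 0.5926 -0.1397] [ 0.5931 -0.1371]
rt [ 0.5745 -0.222   0.062 ] 0.0012299377256923384 [ 0.5742 -0.2233] [ 0.5745 -0.2208]
l1 [ 0.5219 -0.0359  0.0456] 0.0011851113221404942 [ 0.5214 -0.037 ] [ 0.5226 -0.0349]
m1 [ 0.5032 -0.1199  0.0441] 0.0004540948252997114 [ 0.503  -0.1201] [ 0.5047 -0.1198]
r1 [ 0.4849 -0.2029  0.0429] 0.0009309117495528372 [ 0.4845 -0.2032] [ 0.4874 -0.2024]
l2 [ 0.5756 -0.0482  0.0469] 0.0006883535368686964 [ 0.5754 -0.0489] [ 0.5754 -0.0473]
m2 [ 0.5579 -0.1314  0.0477] 0.0008304678687628295 [ 0.5577 -0.1324] [ 0.5573 -0.1304]
r2 [ 0.5404 -0.215   0.0463] 0.0008928677203874644 [ 0.54   -0.2159] [ 0.5406 -0.2142]
jig [ 0.5841 -0.137 ] -0.2133022089190902 -12.221316331881615 res [[-0.0005  0.0001]
 [-0.001   0.0007]
 [-0.0015  0.0002]
 [ 0.001   0.0004]
 [ 0.0009 -0.0005]
 [ 0.001  -0.0003]
 [-0.0003  0.0001]
 [-0.0002 -0.    ]
 [ 0.0006 -0.0006]]
lt [ 0.6216 -0.0582]
mt [ 0.6036 -0.1413]
rt [ 0.5856 -0.2243]
lb [ 0.5483 -0.0423]
mb [ 0.5303 -0.1254]
rb [ 0.5123 -0.2085]
dot (array([0.6011, 0.3037, 0.0384]), np.float64(3.0605706753968896e-05))
```

Jig yaw is -12.2° with residuals about 1 mm, and the heights match the text. I move above the left leaf with the fingers shut.

Emit:
carry_out(
  commands=[
    {"slide": [0.367, 0.54, 0], "rotation": [0, 0, -5.88], "grip": 0},
    {"slide": [0.367, 0.54, 0], "rotation": [0, 0, -5.88], "grip": 0},
    {"slide": [0.367, 0.54, 0], "rotation": [0, 0, -5.88], "grip": 0},
    {"slide": [0.367, 0.54, 0], "rotation": [0, 0, -5.88], "grip": 0},
    {"slide": [0.367, 0.54, 0], "rotation": [0, 0, -5.88], "grip": 0},
    {"slide": [0.367, 0.54, 0], "rotation": [0, 0, -5.88], "grip": 0},
    {"slide": [0.367, 0.54, 0], "rotation": [0, 0, -5.88], "grip": 0},
    {"slide": [0.367, 0.54, 0], "rotation": [0, 0, -5.88], "grip": 0},
    {"slide": [0.367, 0.54, 0], "rotation": [0, 0, -5.88], "grip": 0},
    {"slide": [0.367, 0.54, 0], "rotation": [0, 0, -5.88], "grip": 0},
    {"slide": [0.367, 0.54, 0], "rotation": [0, 0, -5.88], "grip": 0},
    {"slide": [0.367, 0.54, 0], "rotation": [0, 0, -5.88], "grip": 0},
    {"slide": [0.367, 0.54, 0], "rotation": [0, 0, -5.88], "grip": 0},
    {"slide": [0.367, 0.54, 0], "rotation": [0, 0, -5.88], "grip": 0},
    {"slide": [0.367, 0.54, -0.05], "rotation": [0, 0, -5.88], "grip": 0},
    {"slide": [0.367, 0.54, -0.1], "rotation": [0, 0, -5.88], "grip": 0},
    {"slide": [0.367, 0.54, -0.126], "rotation": [0, 0, -5.88], "grip": 0},
    {"slide": [0.367, 0.54, -0.126], "rotation": [0, 0, -5.88], "grip": 0},
    {"slide": [0.367, 0.54, -0.126], "rotation": [0, 0, -5.88], "grip": 0},
  ],
)

```text
clock: 2.0
position: [0.6218, -0.0585, 0.0879]
eef_rot: [[0.977, -0.212, -0.0], [-0.212, -0.977, -0.0], [-0.0, 0.0, -1.0]]
force: [0.0, 0.1, 0.3]
opening: 0.006
finger_force: 0.0
```

```bash
python3 - <<'E'
from h import *
s=read_state();print(s["clock"],s["position"],s["eef_rot"],s["force"],s["wrist_torque"],s["opening"])
cv2.imwrite("pics/w1.png",eyes.read_camera("wrist"))
E
```

```text
2.0 [ 0.62184797 -0.05850835  0.08788658] [[ 9.77294707e-01 -2.11884526e-01 -6.32019842e-05]
 [-2.11884531e-01 -9.77294704e-01 -8.48609892e-05]
 [-4.37862339e-05  9.63257183e-05 -9.99999994e-01]] [0.04963878 0.14475143 0.33552051] [-0.00352242  0.01944489  0.01737917] 0.005753586021893971
```

View pics/w1.png

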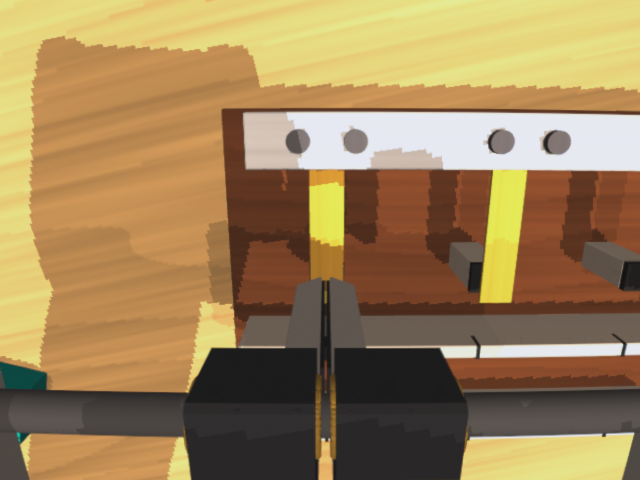

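The fingers stand centred over the left leaf at (327,280), with the stop posts under the leaves. I press in steps.

Emit:
carry_out(
  commands=[
    {"slide": [0, 0, -0.008], "rotation": [0, 0, 0], "grip": 0},
    {"slide": [0, 0, -0.013], "rotation": [0, 0, 0], "grip": 0},
    {"slide": [0, 0, -0.017], "rotation": [0, 0, 0], "grip": 0},
    {"slide": [0, 0, -0.019], "rotation": [0, 0, 0], "grip": 0},
    {"slide": [0, 0, -0.021], "rotation": [0, 0, 0], "grip": 0},
    {"slide": [0, 0, -0.023], "rotation": [0, 0, 0], "grip": 0},
    {"slide": [0, 0, -0.023], "rotation": [0, 0, 0], "grip": 0},
    {"slide": [0, 0, -0.023], "rotation": [0, 0, 0], "grip": 0},
  ],
)

```text
clock: 2.85
position: [0.6219, -0.058, 0.0647]
eef_rot: [[0.977, -0.211, 0.0], [-0.211, -0.977, -0.0], [0.0, 0.0, -1.0]]
force: [-1.0, -0.1, 2.8]
opening: 0.005
finger_force: 1.1
```

Emit:
carry_out(
  commands=[
    {"slide": [0, 0, -0.001], "rotation": [0, 0, 0], "grip": 0},
    {"slide": [0, 0, -0.002], "rotation": [0, 0, 0], "grip": 0},
    {"slide": [0, 0, -0.003], "rotation": [0, 0, 0], "grip": 0},
    {"slide": [0, 0, -0.003], "rotation": [0, 0, 0], "grip": 0},
    {"slide": [0, 0, -0.003], "rotation": [0, 0, 0], "grip": 0},
  ],
)

```text
clock: 3.35
position: [0.6222, -0.0581, 0.0618]
eef_rot: [[0.977, -0.211, 0.001], [-0.211, -0.977, -0.0], [0.001, 0.0, -1.0]]
force: [0.3, 0.1, 3.1]
opening: 0.002
finger_force: 1.8
```

Emit:
carry_out(
  commands=[
    {"slide": [0, 0, -0.001], "rotation": [0, 0, 0], "grip": 0},
    {"slide": [0, 0, -0.002], "rotation": [0, 0, 0], "grip": 0},
    {"slide": [0, 0, -0.0025], "rotation": [0, 0, 0], "grip": 0},
    {"slide": [0, 0, -0.0025], "rotation": [0, 0, 0], "grip": 0},
  ],
)

```text
clock: 3.75
position: [0.6224, -0.0581, 0.0601]
eef_rot: [[0.977, -0.211, 0.001], [-0.211, -0.977, -0.0], [0.001, 0.0, -1.0]]
force: [-1.8, 0.3, 8.6]
opening: 0.003
finger_force: 4.6
```

Emit:
carry_out(
  commands=[
    {"slide": [0, 0, -0.0005], "rotation": [0, 0, 0], "grip": 0},
    {"slide": [0, 0, -0.001], "rotation": [0, 0, 0], "grip": 0},
    {"slide": [0, 0, -0.001], "rotation": [0, 0, 0], "grip": 0},
    {"slide": [0, 0, -0.001], "rotation": [0, 0, 0], "grip": 0},
  ],
)

```text
clock: 4.15
position: [0.6225, -0.0582, 0.06]
eef_rot: [[0.977, -0.211, 0.001], [-0.211, -0.977, -0.0], [0.001, 0.0, -1.0]]
force: [-3.8, 1.1, 13.3]
opening: 0.005
finger_force: 6.9
```

Stop reached at TCP z = 0.060. At about 7 mm down the force was only 3 N. Next is the middle leaf.

Emit:
carry_out(
  commands=[
    {"slide": [0, 0, 0.01], "rotation": [0, 0, 0], "grip": 0},
    {"slide": [0, 0, 0.0295], "rotation": [0, 0, 0], "grip": 0},
    {"slide": [0, 0, 0.0295], "rotation": [0, 0, 0], "grip": 0},
    {"slide": [-0.009, -0.0415, 0.0295], "rotation": [0, 0, 0], "grip": 0},
    {"slide": [-0.018, -0.083, 0.0295], "rotation": [0, 0, 0], "grip": 0},
    {"slide": [-0.018, -0.083, 0.0295], "rotation": [0, 0, 0], "grip": 0},
    {"slide": [-0.018, -0.083, 0.02], "rotation": [0, 0, 0], "grip": 0},
    {"slide": [-0.018, -0.083, 0.014], "rotation": [0, 0, 0], "grip": 0},
    {"slide": [-0.018, -0.083, 0.012], "rotation": [0, 0, 0], "grip": 0},
    {"slide": [-0.018, -0.083, 0.01], "rotation": [0, 0, 0], "grip": 0},
    {"slide": [-0.018, -0.083, 0.008], "rotation": [0, 0, 0], "grip": 0},
    {"slide": [-0.018, -0.083, 0.0065], "rotation": [0, 0, 0], "grip": 0},
    {"slide": [-0.018, -0.083, 0.0065], "rotation": [0, 0, 0], "grip": 0},
    {"slide": [-0.018, -0.083, 0.0065], "rotation": [0, 0, 0], "grip": 0},
  ],
)

```text
clock: 5.55
position: [0.6042, -0.1407, 0.065]
eef_rot: [[0.977, -0.211, 0.001], [-0.211, -0.977, 0.0], [0.001, -0.0, -1.0]]
force: [-1.5, 3.3, 4.3]
opening: 0.007
finger_force: 2.4
```

Emit:
carry_out(
  commands=[
    {"slide": [0, 0, -0.001], "rotation": [0, 0, 0], "grip": 0},
    {"slide": [0, 0, -0.002], "rotation": [0, 0, 0], "grip": 0},
    {"slide": [0, 0, -0.003], "rotation": [0, 0, 0], "grip": 0},
    {"slide": [0, 0, -0.003], "rotation": [0, 0, 0], "grip": 0},
    {"slide": [0, 0, -0.003], "rotation": [0, 0, 0], "grip": 0},
  ],
)

```text
clock: 6.05
position: [0.6045, -0.141, 0.0626]
eef_rot: [[0.977, -0.211, 0.002], [-0.211, -0.977, -0.0], [0.002, -0.0, -1.0]]
force: [-2.9, 3.1, 8.3]
opening: 0.003
finger_force: 3.9
```

Emit:
carry_out(
  commands=[
    {"slide": [0, 0, -0.001], "rotation": [0, 0, 0], "grip": 0},
    {"slide": [0, 0, -0.002], "rotation": [0, 0, 0], "grip": 0},
    {"slide": [0, 0, -0.003], "rotation": [0, 0, 0], "grip": 0},
    {"slide": [0, 0, -0.0035], "rotation": [0, 0, 0], "grip": 0},
    {"slide": [0, 0, -0.0035], "rotation": [0, 0, 0], "grip": 0},
    {"slide": [0, 0, -0.0035], "rotation": [0, 0, 0], "grip": 0},
  ],
)

```text
clock: 6.65
position: [0.6049, -0.1411, 0.0601]
eef_rot: [[0.977, -0.211, 0.002], [-0.211, -0.977, -0.0], [0.002, -0.0, -1.0]]
force: [-3.8, 3.8, 12.2]
opening: 0.005
finger_force: 6.5
```

Emit:
carry_out(
  commands=[
    {"slide": [0, 0, -0.0007], "rotation": [0, 0, 0], "grip": 0},
    {"slide": [0, 0, -0.0015], "rotation": [0, 0, 0], "grip": 0},
    {"slide": [0, 0, -0.0015], "rotation": [0, 0, 0], "grip": 0},
    {"slide": [0, 0, -0.0015], "rotation": [0, 0, 0], "grip": 0},
  ],
)

```text
clock: 7.05
position: [0.605, -0.1411, 0.0598]
eef_rot: [[0.977, -0.211, 0.002], [-0.211, -0.977, -0.0], [0.002, -0.0, -1.0]]
force: [-6.7, 6.2, 19.0]
opening: 0.004
finger_force: 10.1
```

The middle leaf is good, 8.3 N at the same depth, and it reached its stop. Now the right leaf.

Emit:
carry_out(
  commands=[
    {"slide": [0, 0, 0.01], "rotation": [0, 0, 0], "grip": 0},
    {"slide": [0, 0, 0.031], "rotation": [0, 0, 0], "grip": 0},
    {"slide": [0, 0, 0.031], "rotation": [0, 0, 0], "grip": 0},
    {"slide": [-0.009, -0.0415, 0.031], "rotation": [0, 0, 0], "grip": 0},
    {"slide": [-0.018, -0.083, 0.031], "rotation": [0, 0, 0], "grip": 0},
    {"slide": [-0.018, -0.083, 0.031], "rotation": [0, 0, 0], "grip": 0},
    {"slide": [-0.018, -0.083, 0.021], "rotation": [0, 0, 0], "grip": 0},
    {"slide": [-0.018, -0.083, 0.015], "rotation": [0, 0, 0], "grip": 0},
    {"slide": [-0.018, -0.083, 0.013], "rotation": [0, 0, 0], "grip": 0},
    {"slide": [-0.018, -0.083, 0.011], "rotation": [0, 0, 0], "grip": 0},
    {"slide": [-0.018, -0.083, 0.009], "rotation": [0, 0, 0], "grip": 0},
    {"slide": [-0.018, -0.083, 0.007], "rotation": [0, 0, 0], "grip": 0},
    {"slide": [-0.018, -0.083, 0.005], "rotation": [0, 0, 0], "grip": 0},
    {"slide": [-0.018, -0.083, 0.005], "rotation": [0, 0, 0], "grip": 0},
    {"slide": [-0.018, -0.083, 0.005], "rotation": [0, 0, 0], "grip": 0},
  ],
)

```text
clock: 8.55
position: [0.5862, -0.2233, 0.0624]
eef_rot: [[0.977, -0.211, 0.0], [-0.211, -0.977, 0.001], [0.0, -0.001, -1.0]]
force: [-4.0, 3.9, 6.6]
opening: 0.006
finger_force: 3.9
```

Emit:
carry_out(
  commands=[
    {"slide": [0, 0, -0.001], "rotation": [0, 0, 0], "grip": 0},
    {"slide": [0, 0, -0.002], "rotation": [0, 0, 0], "grip": 0},
    {"slide": [0, 0, -0.003], "rotation": [0, 0, 0], "grip": 0},
    {"slide": [0, 0, -0.004], "rotation": [0, 0, 0], "grip": 0},
    {"slide": [0, 0, -0.0047], "rotation": [0, 0, 0], "grip": 0},
    {"slide": [0, 0, -0.0047], "rotation": [0, 0, 0], "grip": 0},
    {"slide": [0, 0, -0.0047], "rotation": [0, 0, 0], "grip": 0},
  ],
)

```text
clock: 9.25
position: [0.5866, -0.2235, 0.0598]
eef_rot: [[0.978, -0.211, 0.001], [-0.211, -0.978, 0.001], [0.0, -0.001, -1.0]]
force: [-6.8, 6.4, 18.3]
opening: 0.007
finger_force: 9.3
```

Left is the soft spring: 3 N against 7 to 8 N at the same depth. I lift and go over the stand.

Emit:
carry_out(
  commands=[
    {"slide": [0, 0, 0.01], "rotation": [0, 0, 0], "grip": 0},
    {"slide": [0, 0, 0.06], "rotation": [0, 0, 0], "grip": 0},
    {"slide": [0, 0, 0.11], "rotation": [0, 0, 0], "grip": 0},
    {"slide": [0.015, 0.474, 0.194], "rotation": [0, 0, 18.1], "grip": 0.07},
    {"slide": [0.015, 0.474, 0.194], "rotation": [0, 0, 18.1], "grip": 0.07},
    {"slide": [0.015, 0.474, 0.194], "rotation": [0, 0, 18.1], "grip": 0.07},
    {"slide": [0.015, 0.474, 0.194], "rotation": [0, 0, 18.1], "grip": 0.07},
    {"slide": [0.015, 0.474, 0.194], "rotation": [0, 0, 18.1], "grip": 0.07},
    {"slide": [0.015, 0.474, 0.194], "rotation": [0, 0, 18.1], "grip": 0.07},
    {"slide": [0.015, 0.474, 0.194], "rotation": [0, 0, 18.1], "grip": 0.07},
    {"slide": [0.015, 0.474, 0.194], "rotation": [0, 0, 18.1], "grip": 0.07},
    {"slide": [0.015, 0.474, 0.194], "rotation": [0, 0, 18.1], "grip": 0.07},
    {"slide": [0.015, 0.474, 0.194], "rotation": [0, 0, 18.1], "grip": 0.07},
    {"slide": [0.015, 0.474, 0.194], "rotation": [0, 0, 18.1], "grip": 0.07},
    {"slide": [0.015, 0.474, 0.194], "rotation": [0, 0, 18.1], "grip": 0.07},
    {"slide": [0.015, 0.474, 0.194], "rotation": [0, 0, 18.1], "grip": 0.07},
    {"slide": [0.015, 0.474, 0.194], "rotation": [0, 0, 18.1], "grip": 0.07},
    {"slide": [0.015, 0.474, 0.194], "rotation": [0, 0, 18.1], "grip": 0.07},
    {"slide": [0.015, 0.474, 0.194], "rotation": [0, 0, 18.1], "grip": 0.07},
    {"slide": [0.015, 0.474, 0.194], "rotation": [0, 0, 18.1], "grip": 0.07},
  ],
)

```text
clock: 11.25
position: [0.6009, 0.2499, 0.2507]
eef_rot: [[-0.11, 0.994, 0.0], [0.994, 0.11, 0.0], [0.0, 0.0, -1.0]]
force: [0.6, -1.4, 0.5]
opening: 0.749
finger_force: 0.0
```

```bash
python3 - <<'E'
from h import *
s=read_state();print(s["clock"],s["position"],s["eef_rot"][:,0],s["opening"])
im=eyes.read_camera("wrist");cv2.imwrite("pics/w2.png",im);np.savez("w2.npz",p=s["position"],R=s["eef_rot"])
E
```

```text
11.25 [0.60087456 0.24993382 0.25073864] [-1.10466593e-01  9.93879838e-01  2.06851169e-05] 0.7494877649946674
```

Emit:
carry_out(
  commands=[
    {"slide": [0, 0.05, -0.04], "rotation": [0, 0, 0], "grip": 0.07},
    {"slide": [0, 0.054, -0.07], "rotation": [0, 0, 0], "grip": 0.07},
    {"slide": [0, 0.054, -0.07], "rotation": [0, 0, 0], "grip": 0.07},
    {"slide": [0, 0.054, -0.07], "rotation": [0, 0, 0], "grip": 0.07},
    {"slide": [0, 0.054, -0.07], "rotation": [0, 0, 0], "grip": 0.07},
  ],
)

```text
clock: 11.8
position: [0.6022, 0.3037, 0.1833]
eef_rot: [[-0.111, 0.994, 0.004], [0.994, 0.111, 0.001], [0.0, 0.004, -1.0]]
force: [0.1, 0.9, 0.2]
opening: 0.743
finger_force: 0.0
```

```bash
python3 - <<'E'
from h import *
s=read_state();print(s["clock"],s["position"],s["eef_rot"][:,0],s["opening"])
im=eyes.read_camera("wrist");cv2.imwrite("pics/w3.png",im);np.savez("w3.npz",p=s["position"],R=s["eef_rot"])
a=cv2.imread("pics/w2.png");cv2.imwrite("pics/w23.png",cv2.resize(np.hstack([a[:, 120:520],im[:,120:520]]),None,fx=1,fy=1))
E
```

```text
11.8 [0.60219661 0.30365029 0.18334742] [-1.10572870e-01  9.93867898e-01  4.91477789e-04] 0.7434109201516179
```

View pics/w23.png

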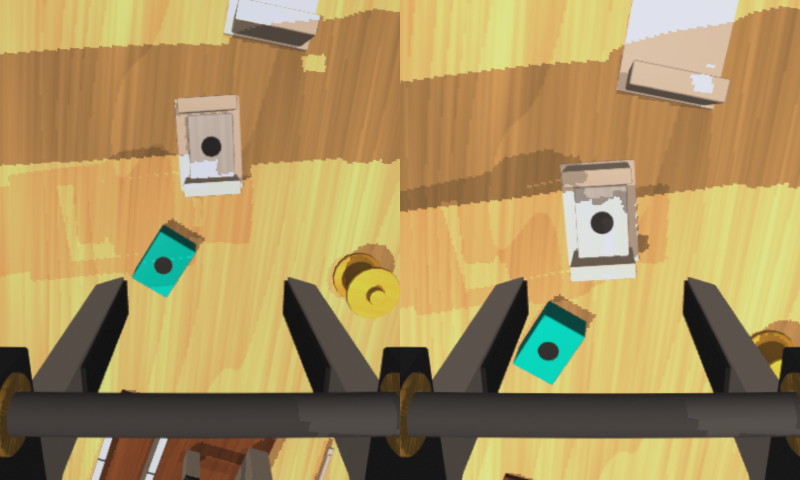

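The wrist views show the marker in the small stand: dots at full-image (331,146) and (322,222). The teal decoy is at (548,350) in the composite. I refine the dot and yaw from edges.

```bash
python3 - <<'E'
from h import *
np.set_printoptions(precision=4,suppress=True)
rs=[]
for n,(u,v) in dict(w2=(331,146),w3=(322,222)).items():
    im=cv2.imread(f"pics/{n}.png");d=np.load(n+".npz");g=cv2.cvtColor(im,6)
    m=(g<70).astype(np.uint8);_,L,st,c=cv2.connectedComponentsWithStats(m);k=L[v,u];print(n,st[k],c[k])
    rs.append(ray("wrist",c[k],(d["p"],d["R"])))
    print(plane(rs[-1],.034))
print(tri(rs))
im=cv2.imread("pics/w3.png");cv2.imwrite("pics/c3.png",cv2.resize(im[150:290,270:370],None,fx=4,fy=4,interpolation=cv2.INTER_CUBIC))
E
```

```text
w2 [322 137  19  19 280] [330.8214 146.1536]
[0.6016 0.3042 0.034 ]
w3 [312 213  20  20 333] [321.5526 222.4294]
[0.6017 0.3045 0.034 ]
(array([0.6017, 0.3041, 0.0321]), np.float64(1.958190655529122e-05))
```

View pics/c3.png

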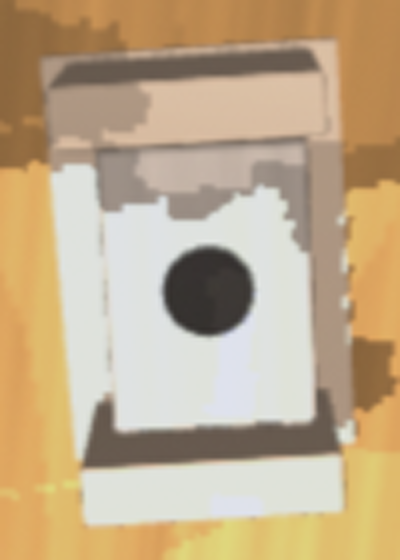

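Marker top corners in the crop are (114,432), (316,418), (97,148) and (305,140). The marker is turned about 3° from the gripper.

```bash
python3 - <<'E'
from h import *
np.set_printoptions(precision=4,suppress=True)
d=np.load("w3.npz");P=(d["p"],d["R"])
f=lambda u,v,z:plane(ray("wrist",((u+.5)/4-.5+270,(v+.5)/4-.5+150),P),z)[:2]
a=lambda p,q:np.degrees(np.arctan2(*(q-p)[::-1]))
nl,nr,fl,fr=[f(*c,.034) for c in((114,432),(316,418),(97,148),(305,140))]
print(nl,nr,"near edge (stand x dir)",a(nl,nr),"sides-90",a(nl,fl)-90,a(nr,fr)-90,np.linalg.norm(nl-nr),np.linalg.norm(nl-fl))
for q in(((85,524),(343,510)),((84,467),(343,455)),((42,58),(337,38))):
    p,q=f(*q[0],.048),f(*q[1],.048);print("wall",a(p,q),(p+q)/2)
R=d["R"];print("tool x yaw",np.degrees(np.arctan2(R[1,0],R[0,0])))
s=read_state();print(s["position"])
E
```

```text
[0.5866 0.2744] [0.6254 0.2816] near edge (stand x dir) 10.520027242129009 sides-90 8.725053967307616 9.401896168744912 0.03951163227111383 0.055823945276532214
wall 9.659800078343894 [0.6074 0.2643]
wall 9.15484016450995 [0.606  0.2754]
wall 10.22939247553625 [0.5933 0.3513]
tool x yaw 96.34834084378842
[0.6024 0.3036 0.1837]
```

Emit:
carry_out(
  commands=[
    {"slide": [0.0007, 0.0003, -0.05], "rotation": [0, 0, 0.53], "grip": 0.07},
    {"slide": [0.0007, 0.0003, -0.1], "rotation": [0, 0, 0.53], "grip": 0.07},
    {"slide": [0.0007, 0.0003, -0.11], "rotation": [0, 0, 0.53], "grip": 0.07},
    {"slide": [0.0007, 0.0003, -0.11], "rotation": [0, 0, 0.53], "grip": 0.07},
    {"slide": [0.0007, 0.0003, -0.11], "rotation": [0, 0, 0.53], "grip": 0.07},
  ],
)

```text
clock: 12.35
position: [0.6038, 0.3047, 0.0743]
eef_rot: [[-0.166, 0.986, 0.005], [0.986, 0.166, 0.002], [0.001, 0.005, -1.0]]
force: [0.0, -0.1, 0.8]
opening: 0.747
finger_force: 0.0
```

Emit:
carry_out(
  commands=[
    {"slide": [0, 0, -0.025], "rotation": [0, 0, 0], "grip": 0.07},
    {"slide": [0, 0, -0.045], "rotation": [0, 0, 0], "grip": 0.07},
    {"slide": [0, 0, -0.054], "rotation": [0, 0, 0], "grip": 0.07},
    {"slide": [0, 0, -0.054], "rotation": [0, 0, 0], "grip": 0.07},
    {"slide": [0, 0, -0.054], "rotation": [0, 0, 0], "grip": 0.07},
  ],
)

```text
clock: 12.85
position: [0.603, 0.3048, 0.019]
eef_rot: [[-0.166, 0.986, 0.003], [0.986, 0.166, 0.001], [0.0, 0.003, -1.0]]
force: [-0.1, 0.2, 0.4]
opening: 0.743
finger_force: 0.0
```

Emit:
carry_out(
  commands=[
    {"slide": [-0.0012, 0, -0.003], "rotation": [0, 0, 0], "grip": 0.07},
    {"slide": [-0.0012, 0, -0.003], "rotation": [0, 0, 0], "grip": 0.05},
    {"slide": [-0.0012, 0, -0.003], "rotation": [0, 0, 0], "grip": 0.03},
    {"slide": [-0.0012, 0, -0.003], "rotation": [0, 0, 0], "grip": 0.03},
    {"slide": [-0.0012, 0, -0.003], "rotation": [0, 0, 0], "grip": 0.03},
    {"slide": [-0.0012, 0, -0.003], "rotation": [0, 0, 0], "grip": 0.03},
    {"slide": [-0.0012, 0, -0.003], "rotation": [0, 0, 0], "grip": 0.03},
  ],
  force=25,
)

```text
clock: 13.55
position: [0.6004, 0.3043, 0.0139]
eef_rot: [[-0.166, 0.986, 0.0], [0.986, 0.166, 0.0], [0.0, 0.0, -1.0]]
force: [-1.1, 0.1, 0.7]
opening: 0.424
finger_force: 25.0
```

Emit:
carry_out(
  commands=[
    {"slide": [0, 0, 0.03], "rotation": [0, 0, 0], "grip": 0.03},
    {"slide": [0, 0, 0.065], "rotation": [0, 0, 0], "grip": 0.03},
    {"slide": [0, 0, 0.065], "rotation": [0, 0, 0], "grip": 0.03},
    {"slide": [-0.03, -0.005, 0.065], "rotation": [0, 0, 0], "grip": 0.03},
    {"slide": [-0.064, -0.011, 0.065], "rotation": [0, 0, 0], "grip": 0.03},
    {"slide": [-0.098, -0.0165, 0.065], "rotation": [0, 0, 0], "grip": 0.03},
    {"slide": [-0.098, -0.0165, 0.065], "rotation": [0, 0, 0], "grip": 0.03},
    {"slide": [-0.098, -0.0165, 0.065], "rotation": [0, 0, 0], "grip": 0.03},
    {"slide": [-0.098, -0.0165, 0.03], "rotation": [0, 0, 0], "grip": 0.03},
    {"slide": [-0.098, -0.0165, 0.01], "rotation": [0, 0, 0], "grip": 0.03},
    {"slide": [-0.098, -0.0165, 0.004], "rotation": [0, 0, 0], "grip": 0.03},
    {"slide": [-0.098, -0.0165, 0.002], "rotation": [0, 0, 0], "grip": 0.03},
    {"slide": [-0.098, -0.0165, 0.001], "rotation": [0, 0, 0], "grip": 0.03},
    {"slide": [-0.098, -0.0165, 0.001], "rotation": [0, 0, 0], "grip": 0.03},
  ],
)

```text
clock: 14.95
position: [0.5035, 0.2882, 0.0159]
eef_rot: [[-0.166, 0.986, 0.002], [0.986, 0.166, 0.001], [0.0, 0.002, -1.0]]
force: [-0.0, -0.2, -1.7]
opening: 0.425
finger_force: 25.0
```

Emit:
carry_out(
  commands=[
    {"slide": [0, 0, -0.002], "rotation": [0, 0, 0], "grip": 0.03},
    {"slide": [0, 0, -0.004], "rotation": [0, 0, 0], "grip": 0.03},
    {"slide": [0, 0, -0.0045], "rotation": [0, 0, 0], "grip": 0.03},
    {"slide": [0, 0, -0.0045], "rotation": [0, 0, 0], "grip": 0.03},
    {"slide": [0, 0, -0.0045], "rotation": [0, 0, 0], "grip": 0.03},
  ],
)

```text
clock: 15.45
position: [0.5023, 0.2878, 0.0103]
eef_rot: [[-0.166, 0.986, 0.0], [0.986, 0.166, 0.0], [0.0, 0.0, -1.0]]
force: [0.2, 0.2, -2.3]
opening: 0.426
finger_force: 25.0
```

Emit:
carry_out(
  commands=[
    {"slide": [0, 0, -0.0005], "rotation": [0, 0, 0], "grip": 0.03},
    {"slide": [0, 0, -0.001], "rotation": [0, 0, 0], "grip": 0.03},
    {"slide": [0, 0, -0.001], "rotation": [0, 0, 0], "grip": 0.03},
  ],
)

```text
clock: 15.75
position: [0.5024, 0.2879, 0.0098]
eef_rot: [[-0.166, 0.986, -0.0], [0.986, 0.166, -0.0], [-0.0, -0.0, -1.0]]
force: [-1.3, -1.5, 4.1]
opening: 0.424
finger_force: 25.0
```

Marker is on the bench. I open, rise and turn 90°.

Emit:
carry_out(
  commands=[
    {"slide": [0, 0, 0], "rotation": [0, 0, 0], "grip": 0.06},
    {"slide": [0, 0, 0], "rotation": [0, 0, 0], "grip": 0.06},
    {"slide": [0, 0, 0], "rotation": [0, 0, 0], "grip": 0.06},
    {"slide": [0, 0, 0.03], "rotation": [0, 0, 0], "grip": 0.06},
    {"slide": [0, 0, 0.08], "rotation": [0, 0, 0], "grip": 0.08},
    {"slide": [0, 0, 0.13], "rotation": [0, 0, -15], "grip": 0.08},
    {"slide": [0, 0, 0.14], "rotation": [0, 0, -15], "grip": 0.08},
    {"slide": [0, 0, 0.14], "rotation": [0, 0, -15], "grip": 0.08},
    {"slide": [0, 0, 0.14], "rotation": [0, 0, -15], "grip": 0.08},
    {"slide": [0, 0, 0.14], "rotation": [0, 0, -15], "grip": 0.08},
    {"slide": [0, 0, 0.14], "rotation": [0, 0, -15], "grip": 0.08},
    {"slide": [0, 0, 0.14], "rotation": [0, 0, -15], "grip": 0.08},
    {"slide": [0, 0, 0.14], "rotation": [0, 0, -15], "grip": 0.08},
    {"slide": [0, 0, 0.14], "rotation": [0, 0, -15], "grip": 0.08},
    {"slide": [0, 0, 0.14], "rotation": [0, 0, -15], "grip": 0.08},
    {"slide": [0, 0, 0.14], "rotation": [0, 0, -15], "grip": 0.08},
    {"slide": [0, 0, 0.14], "rotation": [0, 0, -15], "grip": 0.08},
    {"slide": [0, 0, 0.14], "rotation": [0, 0, -15], "grip": 0.08},
    {"slide": [0, 0, 0.14], "rotation": [0, 0, -15], "grip": 0.08},
  ],
)

```text
clock: 17.65
position: [0.5023, 0.2878, 0.1492]
eef_rot: [[0.986, 0.167, -0.0], [0.167, -0.986, 0.0], [-0.0, -0.0, -1.0]]
force: [-0.4, 0.2, -0.8]
opening: 0.849
finger_force: 0.0
```

```bash
python3 - <<'E'
from h import *
s=read_state();print(s["clock"],s["position"],s["eef_rot"][:,0],s["opening"])
im=eyes.read_camera("wrist");cv2.imwrite("pics/w4.png",im);np.savez("w4.npz",p=s["position"],R=s["eef_rot"])
E
```

```text
17.65 [0.50229326 0.2878229  0.14920522] [ 9.85873963e-01  1.67488890e-01 -2.23218196e-06] 0.8492407302700348
```

View pics/w4.png

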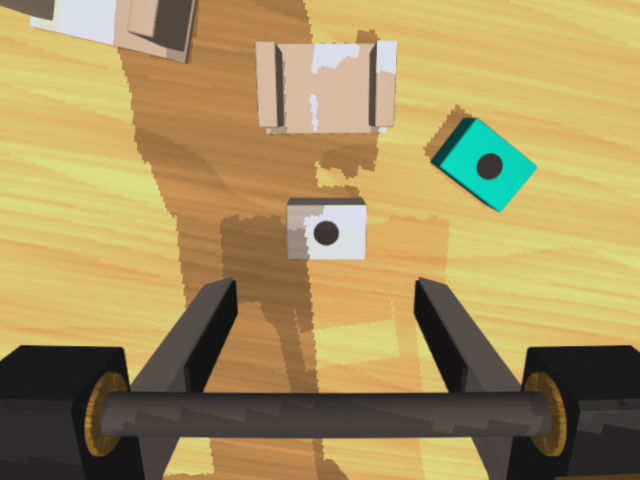

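The marker stands square on the bench, dot at (326,232), aligned with the gripper. The stand is at (327,85), and the teal block at (489,166) is well clear of the fingers.

```bash
python3 - <<'E'
from h import *
d=np.load("w4.npz");g=cv2.imread("pics/w4.png",0);_,L,st,c=cv2.connectedComponentsWithStats((g<70).astype(np.uint8));k=L[232,326]
print(st[k],c[k],plane(ray("wrist",c[k],(d["p"],d["R"])),.030))
E
```

```text
[315 222  23  23 407] [325.86486486 232.78624079] [0.50450581 0.28782975 0.03      ]
```

Emit:
carry_out(
  commands=[
    {"slide": [0, 0, -0.05], "rotation": [0, 0, 0], "grip": 0.08},
    {"slide": [0, 0, -0.09], "rotation": [0, 0, 0], "grip": 0.08},
    {"slide": [0, 0, -0.12], "rotation": [0, 0, 0], "grip": 0.08},
    {"slide": [0, 0, -0.132], "rotation": [0, 0, 0], "grip": 0.08},
    {"slide": [0, 0, -0.136], "rotation": [0, 0, 0], "grip": 0.08},
    {"slide": [0, 0, -0.136], "rotation": [0, 0, 0], "grip": 0.08},
    {"slide": [0, 0, -0.136], "rotation": [0, 0, 0], "grip": 0.06},
    {"slide": [0, 0, -0.136], "rotation": [0, 0, 0], "grip": 0.045},
    {"slide": [0, 0, -0.136], "rotation": [0, 0, 0], "grip": 0.045},
    {"slide": [0, 0, -0.136], "rotation": [0, 0, 0], "grip": 0.045},
    {"slide": [0, 0, -0.136], "rotation": [0, 0, 0], "grip": 0.045},
    {"slide": [0, 0, -0.136], "rotation": [0, 0, 0], "grip": 0.045},
  ],
  force=25,
)

```text
clock: 18.9
position: [0.503, 0.288, 0.0142]
eef_rot: [[0.986, 0.167, 0.001], [0.167, -0.986, 0.0], [0.001, -0.0, -1.0]]
force: [-1.3, -2.7, 6.5]
opening: 0.59
finger_force: 25.0
```

Emit:
carry_out(
  commands=[
    {"slide": [0, 0, 0.02], "rotation": [0, 0, 0], "grip": 0.045},
    {"slide": [0, 0, 0.06], "rotation": [0, 0, 0], "grip": 0.045},
    {"slide": [0, 0, 0.1], "rotation": [0, 0, 0], "grip": 0.045},
    {"slide": [0.006, -0.04, 0.12], "rotation": [0, 0, -0.6], "grip": 0.045},
    {"slide": [0.012, -0.08, 0.12], "rotation": [0, 0, -1.2], "grip": 0.045},
    {"slide": [0.018, -0.12, 0.12], "rotation": [0, 0, -1.8], "grip": 0.045},
    {"slide": [0.024, -0.16, 0.12], "rotation": [0, 0, -2.4], "grip": 0.045},
    {"slide": [0.03, -0.2, 0.12], "rotation": [0, 0, -3], "grip": 0.045},
    {"slide": [0.036, -0.24, 0.12], "rotation": [0, 0, -3.64], "grip": 0.045},
    {"slide": [0.04, -0.28, 0.12], "rotation": [0, 0, -3.64], "grip": 0.045},
    {"slide": [0.044, -0.315, 0.12], "rotation": [0, 0, -3.64], "grip": 0.045},
    {"slide": [0.046, -0.33, 0.12], "rotation": [0, 0, -3.64], "grip": 0.045},
    {"slide": [0.046, -0.33, 0.1], "rotation": [0, 0, -3.64], "grip": 0.045},
    {"slide": [0.046, -0.33, 0.08], "rotation": [0, 0, -3.64], "grip": 0.045},
    {"slide": [0.046, -0.33, 0.07], "rotation": [0, 0, -3.64], "grip": 0.045},
    {"slide": [0.046, -0.33, 0.07], "rotation": [0, 0, -3.64], "grip": 0.045},
    {"slide": [0.046, -0.33, 0.07], "rotation": [0, 0, -3.64], "grip": 0.045},
    {"slide": [0.046, -0.33, 0.07], "rotation": [0, 0, -3.64], "grip": 0.045},
    {"slide": [0.046, -0.33, 0.07], "rotation": [0, 0, -3.64], "grip": 0.045},
  ],
)

```text
clock: 20.8
position: [0.549, -0.0422, 0.0843]
eef_rot: [[0.977, -0.212, 0.002], [-0.212, -0.977, -0.0], [0.002, 0.0, -1.0]]
force: [0.0, -0.8, -1.7]
opening: 0.597
finger_force: 25.0
```

```bash
python3 - <<'E'
from h import *
s=read_state();print(s["clock"],s["position"],s["eef_rot"][:,0],s["opening"],s["force"])
im=eyes.read_camera("wrist");cv2.imwrite("pics/w5.png",im);np.savez("w5.npz",p=s["position"],R=s["eef_rot"])
E
```

```text
20.8 [ 0.54904668 -0.04218745  0.08429491] [ 0.97724934 -0.21208523  0.0018933 ] 0.5965924979348324 [ 0.02532724 -0.79280655 -1.73160672]
```

View pics/w5.png

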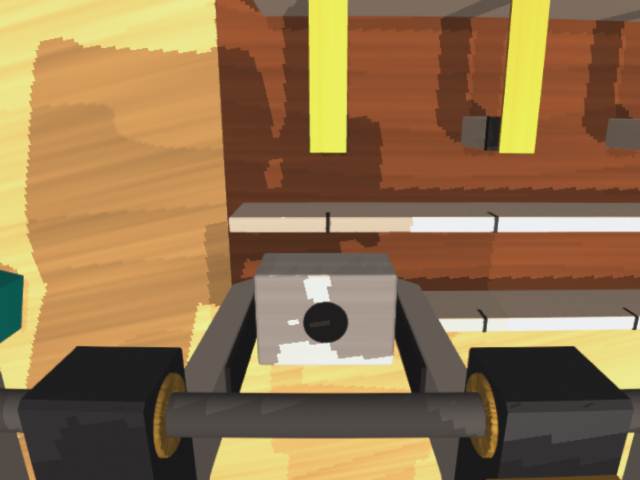

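The held marker is square to the channel: dot at (325,322), far-rib left mark at (327,222), middle marks at (494,222) and (484,320). I check with rays.

```bash
python3 - <<'E'
from h import *
d=np.load("w5.npz");P=(d["p"],d["R"]);th=-.2133;R=np.array([[np.cos(th),-np.sin(th)],[np.sin(th),np.cos(th)]]);t=np.array([.5841,-.1370])
for n,uv,z in(("l2",(327,222),.046),("m2",(494,222),.046),("m1",(484,320),.046),("dot",(325.5,322),.1002)):
    X=plane(ray("wrist",uv,P),z)[:2];print(n,X,"jig mm",1e3*R.T@(X-t))
print("tcp jig",1e3*R.T@(d["p"][:2]-t))
# rib slope
a,b=[plane(ray("wrist",q,P),.046)[:2] for q in((260,216.5),(600,216.5))];print(np.degrees(np.arctan2(*(a-b)[::-1]))-90)
E
```

```text
l2 [ 0.57758927 -0.04843223] jig mm [-25.11175815  85.18238695]
m2 [ 0.55995317 -0.13035269] jig mm [-25.00674643   1.38511515]
m1 [ 0.50714817 -0.1193592 ] jig mm [-78.94223612   0.95137429]
dot [ 0.55086551 -0.04180594] jig mm [-52.63259533  86.00145383]
tcp jig [-54.32944104  85.24357097]
-12.118437775777778
```

The marker is centred in the bay within 1 mm relative to the ribs seen. I lower it.

Emit:
carry_out(
  commands=[
    {"slide": [0, 0, -0.02], "rotation": [0, 0, 0], "grip": 0.045},
    {"slide": [0, 0, -0.035], "rotation": [0, 0, 0], "grip": 0.045},
    {"slide": [0, 0, -0.045], "rotation": [0, 0, 0], "grip": 0.045},
    {"slide": [0, 0, -0.053], "rotation": [0, 0, 0], "grip": 0.045},
    {"slide": [0, 0, -0.058], "rotation": [0, 0, 0], "grip": 0.045},
    {"slide": [0, 0, -0.06], "rotation": [0, 0, 0], "grip": 0.045},
    {"slide": [0, 0, -0.06], "rotation": [0, 0, 0], "grip": 0.045},
    {"slide": [0, 0, -0.06], "rotation": [0, 0, 0], "grip": 0.045},
    {"slide": [0, 0, -0.06], "rotation": [0, 0, 0], "grip": 0.045},
  ],
)

```text
clock: 21.75
position: [0.5487, -0.0423, 0.0238]
eef_rot: [[0.977, -0.212, 0.001], [-0.212, -0.977, -0.0], [0.001, 0.0, -1.0]]
force: [0.2, 0.4, -2.5]
opening: 0.596
finger_force: 25.0
```

Emit:
carry_out(
  commands=[
    {"slide": [0, 0, -0.001], "rotation": [0, 0, 0], "grip": 0.045},
    {"slide": [0, 0, -0.0018], "rotation": [0, 0, 0], "grip": 0.045},
    {"slide": [0, 0, -0.0024], "rotation": [0, 0, 0], "grip": 0.045},
    {"slide": [0, 0, -0.003], "rotation": [0, 0, 0], "grip": 0.045},
    {"slide": [0, 0, -0.003], "rotation": [0, 0, 0], "grip": 0.045},
    {"slide": [0, 0, -0.003], "rotation": [0, 0, 0], "grip": 0.045},
  ],
)

```text
clock: 22.35
position: [0.5483, -0.0422, 0.0203]
eef_rot: [[0.977, -0.212, 0.0], [-0.212, -0.977, -0.0], [0.0, 0.0, -1.0]]
force: [-0.5, 1.3, -1.7]
opening: 0.596
finger_force: 25.0
```

Emit:
carry_out(
  commands=[
    {"slide": [0, 0, -0.0005], "rotation": [0, 0, 0], "grip": 0.045},
    {"slide": [0, 0, -0.001], "rotation": [0, 0, 0], "grip": 0.045},
    {"slide": [0, 0, -0.001], "rotation": [0, 0, 0], "grip": 0.045},
  ],
)

```text
clock: 22.65
position: [0.5484, -0.0422, 0.0203]
eef_rot: [[0.977, -0.212, -0.001], [-0.212, -0.977, 0.0], [-0.001, 0.0, -1.0]]
force: [-3.7, 1.0, 6.9]
opening: 0.591
finger_force: 25.0
```

It is on the floor at TCP z 0.0203, as expected. I let go and rise.

Emit:
carry_out(
  commands=[
    {"slide": [0, 0, 0], "rotation": [0, 0, 0], "grip": 0.075},
    {"slide": [0, 0, 0], "rotation": [0, 0, 0], "grip": 0.075},
    {"slide": [0, 0, 0], "rotation": [0, 0, 0], "grip": 0.075},
    {"slide": [0, 0, 0.02], "rotation": [0, 0, 0], "grip": 0.075},
    {"slide": [0, 0, 0.06], "rotation": [0, 0, 0], "grip": 0.075},
    {"slide": [0, 0, 0.11], "rotation": [0, 0, 0], "grip": 0.075},
    {"slide": [-0.05, 0, 0.15], "rotation": [0, 0, 0], "grip": 0.075},
    {"slide": [-0.05, 0, 0.16], "rotation": [0, 0, 0], "grip": 0.075},
    {"slide": [-0.05, 0, 0.16], "rotation": [0, 0, 0], "grip": 0.075},
    {"slide": [-0.05, 0, 0.16], "rotation": [0, 0, 0], "grip": 0.075},
  ],
)

```text
clock: 23.65
position: [0.4985, -0.0423, 0.1789]
eef_rot: [[0.977, -0.213, 0.001], [-0.213, -0.977, -0.0], [0.001, -0.0, -1.0]]
force: [-1.3, 0.1, -0.2]
opening: 0.798
finger_force: 0.0
```

```bash
python3 - <<'E'
from h import *
s=read_state();print(s["clock"],s["position"],s["opening"],s["force"])
im=eyes.read_camera("wrist");cv2.imwrite("pics/w6.png",im)
P=(s["position"],s["eef_rot"]);_,L,st,c=cv2.connectedComponentsWithStats((cv2.cvtColor(im,6)<70).astype(np.uint8))
th=-.2133;R=np.array([[np.cos(th),-np.sin(th)],[np.sin(th),np.cos(th)]]);t=np.array([.5841,-.1370])
for k in range(1,len(st)):
    if 150<st[k][4]<600:print(st[k],c[k],1e3*R.T@(plane(ray("wrist",c[k],P),.036)[:2]-t))
E
```

```text
23.65 [ 0.49851236 -0.04225245  0.17890635] 0.7981069185767351 [-1.30238093  0.12066844 -0.15912261]
[548  41  29  27 359] [556.66016713  54.88579387] [ 19.35798501 -84.76584333]
[238 127  10  27 185] [241.97297297 141.03243243] [-40.19073073 134.61204397]
[300 149  22  23 411] [310.43065693 160.33333333] [-53.95179404  85.84539654]
[239 155  32  15 299] [255.909699   161.41137124] [-54.66302631 125.20893194]
[241 176  32  17 362] [255.50276243 182.5359116 ] [-69.97493332 126.12376064]
[  8 190  21  22 340] [ 18.29411765 200.47647059] [-82.58260613 307.55804   ]
[535 412  11  31 167] [540.49700599 427.2994012 ] [-285.86835802 -115.22223745]
```

View pics/w6.png

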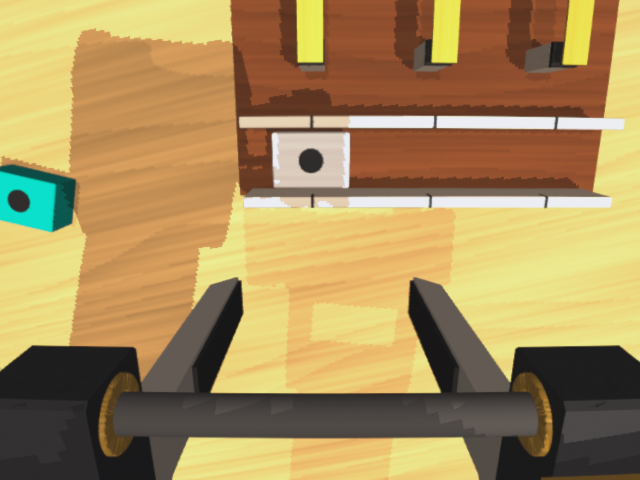

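The marker lies square in the channel, dot at (310,160) between the left marks at (312,122) and (312,201). I hand in.

```bash
python3 -c "
from station import order
print(order.close_job())"
```

```text
the job is handed in; nothing more can be done
None
```

I pressed all three springs to their stops in the order left, middle, right. The left one was soft (about 3 N at 7 mm down, against 7–8 N for the others), and the marker, regripped by its short ends, now lies flat and square in the left bay; I handed the job in at about 24 s, and no verdict came back.

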